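# Rack the baking sheet on the rails of its tin's colour

### The arm

A 6-joint arm with a two-finger parallel gripper is mounted at the origin on the work surface. World frame = base frame: x ahead of the robot, y to its left, z up, the work surface at z = 0. Lengths are in m, angles in rad, forces in N, time in s.
With the tool pointing down it reaches from about 0.3 to 0.875 m from the base axis. Payload 4.2 kg.
Tool frame: the origin (TCP) lies midway between the tips of the shut fingers; the grasp point (between the pads) lies grip_depth behind it (grip_depth is the distance from the TCP to the grasp point, in m); z points along the fingers, y is the line along which they close (so a half turn about z gives the same grasp; the last joint's range is limited). The gripper opens to 85 mm and grips with 20 to 120 N. Pads are 22 mm wide; open, the fingers measure 114 mm over their backs; the gripper's body (76 mm by 85 mm) begins 54 mm behind the grasp point. The pads swing forward as they close: fully open they stand 13 mm farther back than shut.
Start: joints at [-1.137, 0.32, 1.565, -0, 1.257, -0.02], TCP at [0.252, -0.517, 0.231] pointing down, gripper open.
Joint ranges: [-3.11, 3.11], [-0.84, 2.01], [0.21, 2.61], [-1.34, 4.49], [0.05, 2.63], [-2.56, 2.56]. Speed limits (rad/s): [2.57, 2.57, 3.14, 3.14, 3.14, 3.14].

### API

Orientations are given as a rotation vector (axis times angle).
In Python, from plant import * gives the robot as it stands.
- The arm moves only by the tool play_rows, never from a script. Its argument "motion" is a list of rows, each an object of numbers: "tx", "ty", "tz": the shift along the tool's x, y, z in m; "wx", "wy", "wz": the turn, a rotation vector about the tool's x, y, z in rad. In form: [{"tx": .., "ty": .., "tz": .., "wx": .., "wy": .., "wz": ..}, ...]. A call has exactly 8 rows; each row shifts and turns the commanded pose from where the row before left it, along the tool's axes as they then stand; what a row does not reach is not made up. A row lasts 1/10 s, in which the tool goes at most 50 mm and 8.59 degrees, less where a joint would pass 70% of its speed; a pose out of reach is approached as far as the arm can. A call is refused whole if a number of a shift passes 0.05 or a number of a turn 0.15, either way. A call with a gripper value outside its range is refused whole. "jaw" is the finger opening in m, from 0 to 0.0854, set as the call begins (left out, the last holds). The fingers move at their own pace and stop on an object; "grip_force" is the grip in N (left out, the last holds). Time passes only in rows, so rows that do not move let the fingers close, or fill a call up. It gives the time, the measured TCP pose, the force, the opening and the grip force at its end, in the units of the state.
- read_state(): the state, without advancing time (a new reading comes with each control period).
- capture(name): name is "scene" or "top" or "wrist"; returns a dict with "image" (384x512x3 uint8, red, green, blue), "z_map" (384x512 float32, m along the optical axis (not along the pixel's ray), 0 where there is no reading), "fovy" (degrees; the focal length in pixels is half the picture's height over the tangent of half this angle, whatever the lens; pixels are square), "cx", "cy" (the principal point, pixels), "position" and "orientation" of the camera in the world. Camera axes: x right, y up, looking along -z (the intrinsics and any distortion apply to the point x, -y, -z); pixel columns grow to the right and rows downward; lengths in m; the calibration is good to about 2 mm. The wrist camera is an equidistant fisheye: a pixel r from the principal point sees the ray r / f radians off the axis. A picture is of the moment at which its call begins.
- sign_off(): hands the job in; it is judged then, once.
The state is a dict: "clock": time; "q": joint angles; "joint_velocities": joint speeds; "tau": joint torques, N m; "ee_pos": TCP position; "eef_rot": TCP orientation; "ft_force": force on the tool from outside, world axes, zero at the start; "moment": the same for the moment, N m; "width": opening from 0.0 (shut) to 1.0 (fully open); "grasp_force": force on a finger pad.
Only numpy, scipy, OpenCV 4.12 (cv2) and the standard library are available. Lean on these libraries where they do the work, as an engineer would, in place of code of your own. Each camera call takes 0.05 s, during which the arm holds its last target. There are 200 camera calls.

### The job

Pick up the baking sheet by its upright black grip, with the tin standing on it, and slide it into the rack on the pair of rails that has the same colour as the lid of that tin, fully home against the rear stop. Keep the tin standing on the sheet all the while, let go of the sheet, and leave the other tins, the bowl and the jar where they are.

Things in the scene. Friction and masses are not known exactly. Their poses are not given: they have to be found in the camera images.
- sheet_grip (a point): Centre of the black upright grip of the loose aluminium baking sheet: a square post 26 x 26 mm, 76 mm tall; this point is half-way up, 38 mm above the sheet's underside. Sheet about 0.26 kg in all. x points from the grip to the pan (the way the sheet goes into the rack), z up. A flat strap 40 mm wide, 4 mm thick, in the plane of the pan floor joins post and pan; the pan begins 90 mm from this point.
- pan_center (a point): Centre of the baking sheet's pan, on the upper face of its floor (4 mm above the underside), 185 mm along +x from the grip's centre. The pan is 190 mm long (x) and 165 mm wide (y), with a rim 14 mm tall all round. Same axes as the grip. At the start the sheet lies on the table with one tin on it.
- rack: Fixed open steel rack: four posts, three crossbars over the top (none at the mouth), 200 mm deep (x), 220 mm wide (y), 300 mm tall, holding a red, a yellow and a blue rail pair one above the other, centred on it. Origin at the centre of its foot on the table; x points into the rack from its open mouth at x = -100 mm, which faces roughly the robot's right (-y).
- rails_red: The fixed red rail pair (lowest of three; its height varies from start to start). Two ledges along x, 22 mm wide, with side walls outside them, 181 mm apart, 22 mm tall. Origin midway between the ledges, level with their tops, at mid-depth; x points into the rack. Ledges begin at x = -100 mm; the rear stop bar, 12 mm tall, has its face at x = +100 mm, so a sheet fully home has its pan centre at +5 mm.
- rails_yellow: The fixed yellow rail pair (middle one of three; its height varies from start to start). Two ledges along x, 22 mm wide, with side walls outside them, 181 mm apart, 22 mm tall. Origin midway between the ledges, level with their tops, at mid-depth; x points into the rack. Ledges begin at x = -100 mm; the rear stop bar, 12 mm tall, has its face at x = +100 mm, so a sheet fully home has its pan centre at +5 mm.
- rails_blue: The fixed blue rail pair (highest of three; its height varies from start to start). Two ledges along x, 22 mm wide, with side walls outside them, 181 mm apart, 22 mm tall. Origin midway between the ledges, level with their tops, at mid-depth; x points into the rack. Ledges begin at x = -100 mm; the rear stop bar, 12 mm tall, has its face at x = +100 mm, so a sheet fully home has its pan centre at +5 mm.
- tin_red_center (a point): Centre of the round steel tin with the red lid, 71 mm in diameter, 42 mm tall, about 0.1 kg, loose; this point is half-way up, z up along the tin's axis. One of the three tins stands on the baking sheet, the other two on the green mat.
- tin_yellow_center (a point): Centre of the round steel tin with the yellow lid, 71 mm in diameter, 42 mm tall, about 0.1 kg, loose; this point is half-way up, z up along the tin's axis. One of the three tins stands on the baking sheet, the other two on the green mat.
- tin_blue_center (a point): Centre of the round steel tin with the blue lid, 71 mm in diameter, 42 mm tall, about 0.1 kg, loose; this point is half-way up, z up along the tin's axis. One of the three tins stands on the baking sheet, the other two on the green mat.
- mat: Fixed thin green mat, 90 x 220 x 4 mm, on which the other two tins stand; origin at the centre of its underside.
- bowl_center (a point): Centre of a loose steel bowl, 120 mm across, 50 mm tall, to be left alone.
- jar_center (a point): Centre, half-way up, of a loose glass jar, 68 mm across, 100 mm tall, to be left alone.
Mind the look-alikes: they are no part of the job. What is shaped like the part that bears tin_blue_center but orange or white is not meant.

How it is judged:
By the outcome, as a careful person would: the job done as asked, in the order asked, and still so for the second after the job is handed in, with the robot touching nothing.
It also fails if it takes over 46 s, if anything falls off the work surface, if the arm or the gripper's body presses on something with over 40 N, if the wrist force passes 120 N, or if a joint passes its speed limit or range.

## Working session

There is one attempt and no reset: what is moved stays moved. The work goes in short steps, Python scripts to look and compute and a tool call to move; the robot and the scene stay as the last step left them, time stands still between calls to the robot, and variables do not carry over. Pictures are saved under pics/ and viewed, at most 10 in all, crops included, and the job is handed in when it is done.

Besides the shell and the picture viewer there is one more tool, called after "Request:" as name([rows], argument=value, ...), one row to a line, values as JSON. play_rows: Moves the arm, as the interface text tells. Its arguments: {"type":"object","properties":{"motion":{"type":"array","items":{"type":"object","properties":{"tx":{"type":"number"},"ty":{"type":"number"},"tz":{"type":"number"},"wx":{"type":"number"},"wy":{"type":"number"},"wz":{"type":"number"}}}},"jaw":{"type":"number"},"grip_force":{"type":"number"}},"required":["motion"]}

```bash
ls; mkdir -p pics; cat > h.py <<'E'
from plant import *
import numpy as np, cv2
from scipy.spatial.transform import Rotation as R
def rot(o):
    o=np.array(o,float)
    return o if o.shape==(3,3) else (R.from_rotvec(o).as_matrix() if o.size==3 else R.from_quat(o).as_matrix())
def pts(c):
    h,w=c['z_map'].shape; f=h/2/np.tan(np.radians(c['fovy'])/2)
    u,v=np.meshgrid(np.arange(w),np.arange(h)); z=c['z_map']
    P=np.stack([(u-c['cx'])/f*z,-(v-c['cy'])/f*z,-z],-1)
    return P@rot(c['orientation']).T+np.array(c['position'])
E
python3 - <<'E'
from h import *
for n in('scene','top'):
    c=capture(n); print(n,c['fovy'],c['cx'],c['cy'],c['position'],c['orientation'])
    np.savez(n+'0.npz',**c); 
    cv2.imwrite(f'pics/{n}0.png',cv2.resize(c['image'][:,:,::-1],(768,576)))
print(read_state())
E
```

```text
pics
scene 51.51664753111584 255.98943295952657 192.76707114078835 [ 1.12103933 -0.4360823   0.97181721] [0.60882652 0.29040223 0.8867438 ]
top 57.82034036976609 254.34436518515093 189.98127136959118 [ 0.53532341 -0.04027459  0.96498691] [ 0.12853141 -0.09534317 -1.56057711]
{'clock': 0.1, 'q': array([-1.13700578e+00,  3.20245426e-01,  1.56553951e+00, -8.73128162e-07,
        1.25741565e+00, -2.00316854e-02]), 'joint_velocities': array([ 0.00156173, -0.00212548, -0.00427633,  0.00123389, -0.00049176,
        0.00042238]), 'tau': array([ 7.95654068e-05, -4.16408694e+01, -2.34705108e+01, -7.89942021e-06,
        4.90442268e-03,  1.29811008e-05]), 'ee_pos': array([ 0.25188905, -0.51642221,  0.23056312]), 'eef_rot': array([-3.05952762e+00, -7.06407054e-01,  5.19819116e-04]), 'ft_force': array([-0.43753973, -0.82672706,  0.10143575]), 'moment': array([0.05223821, 0.00262228, 0.01598687]), 'grasp_force': 0.0, 'width': 1.002669467654307}
```

View pics/scene0.png

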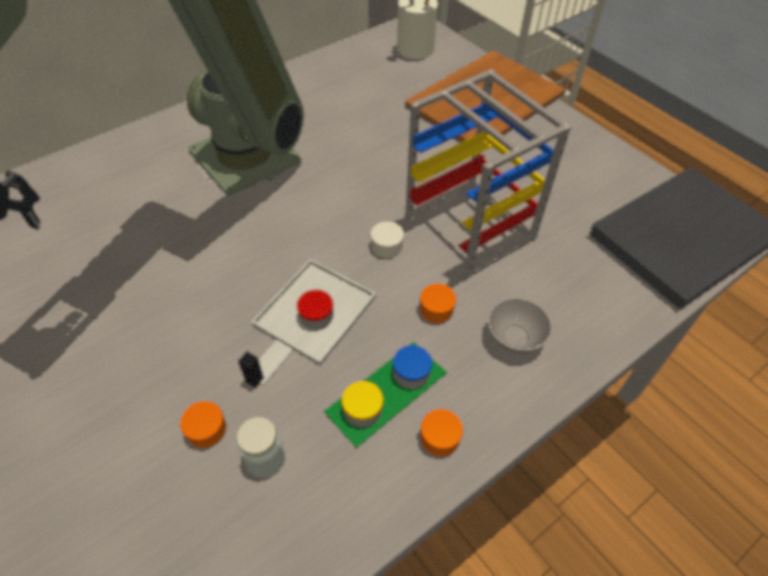

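View pics/top0.png

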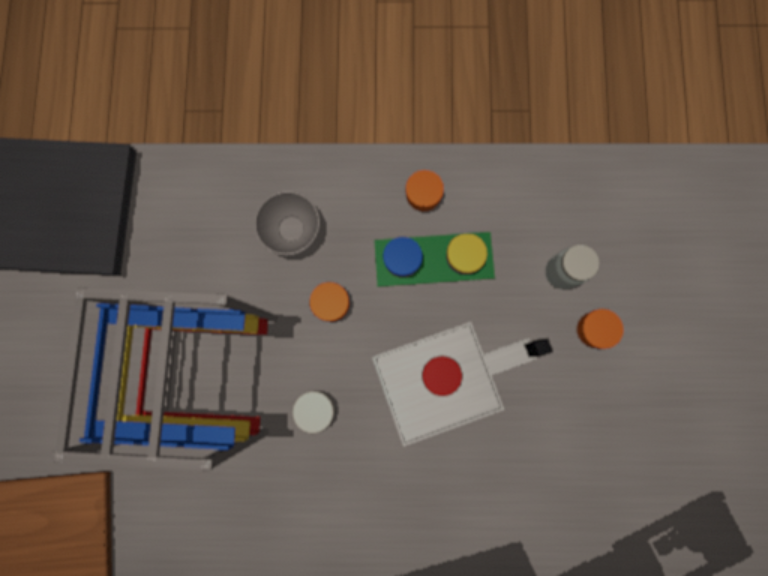

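Red-lid tin on the sheet (scene px 315,305; top px 442,376), so the target is the red, lowest rails. The jar is at top px 580,263; the white tin (313,412) and the orange tin (330,302) stand near the rack mouth. Measuring now.

```bash
python3 - <<'E'
from h import *
for n in('scene','top'):
    c=dict(np.load(n+'0.npz')); P=pts(c); I=c['image']; hsv=cv2.cvtColor(I,cv2.COLOR_RGB2HSV)
    H,S,V=[hsv[...,i].astype(int) for i in range(3)]; X,Y,Z=P[...,0],P[...,1],P[...,2]
    ok=(c['z_map']>0)&(Z>-.02)&(Z<.4)&(X>.2)&(X<.95)
    print('##',n,'table z',np.median(Z[ok&(Z<.02)]))
    M={'red':ok&((H<5)|(H>172))&(S>170),'yel':ok&(H>22)&(H<33)&(S>140),'blue':ok&(H>100)&(H<125)&(S>140),'orange':ok&(H>6)&(H<16)&(S>180)&(Z>.02)&(Z<.06),'black':ok&(V<50)&(Z>.03)&(Z<.1)&(Y<0.2),'grey':ok&(S<60)&(Z>.29)&(Z<.32),'white':ok&(S<60)&(V>120)&(Z>.025)&(Z<.12)&(Y<.25)}
    for k,m in M.items():
        nn,L,st,_=cv2.connectedComponentsWithStats(m.astype(np.uint8))
        for i in range(1,nn):
            if st[i,4]<25: continue
            q=P[L==i]; zt=np.percentile(q[:,2],95); t=q[q[:,2]>zt-.008]
            (rx,ry),(a,b),an=cv2.minAreaRect(t[:,:2].astype(np.float32)*1000)
            print(k,st[i,:2]+st[i,2:4]//2,st[i,4],'ztop %.3f zmin %.3f'%(zt,np.percentile(q[:,2],3)),'ctr %.0f %.0f rect %.0f x %.0f ang %.1f'%(rx,ry,a,b,an),'y',np.round(np.percentile(q[:,1],[2,98]),3))
E
```

```text
## scene table z 0.00022127500508212217
red [298 120] 464 ztop 0.088 zmin 0.068 ctr 422 284 rect 199 x 8 ang 86.5 y [0.187 0.377]
red [339 148] 243 ztop 0.094 zmin 0.070 ctr 606 288 rect 155 x 8 ang 87.1 y [0.214 0.376]
red [210 204] 351 ztop 0.049 zmin 0.041 ctr 514 -128 rect 61 x 66 ang 57.1 y [-0.158 -0.099]
yel [306 104] 685 ztop 0.160 zmin 0.134 ctr 487 298 rect 195 x 195 ang 14.9 y [0.185 0.384]
yel [342 131] 354 ztop 0.161 zmin 0.134 ctr 606 288 rect 155 x 9 ang 87.2 y [0.211 0.378]
yel [312 149] 38 ztop 0.159 zmin 0.136 ctr 603 176 rect 5 x 9 ang 48.2 y [0.173 0.197]
yel [242 267] 572 ztop 0.048 zmin 0.031 ctr 729 -173 rect 67 x 69 ang 54.3 y [-0.207 -0.141]
blue [326  75] 100 ztop 0.231 zmin 0.212 ctr 424 356 rect 6 x 36 ang 2.9 y [0.341 0.383]
blue [296  89] 431 ztop 0.233 zmin 0.212 ctr 435 236 rect 105 x 105 ang 54.4 y [0.185 0.318]
blue [347 112] 309 ztop 0.237 zmin 0.214 ctr 606 284 rect 154 x 8 ang 87.1 y [0.213 0.377]
blue [315 129] 35 ztop 0.236 zmin 0.211 ctr 602 177 rect 4 x 6 ang 2.6 y [0.174 0.2  ]
blue [275 242] 454 ztop 0.049 zmin 0.041 ctr 724 -60 rect 67 x 65
[... 2403 characters left out ...]
tr 848 -96 rect 66 x 64 ang 0.1 y [-0.125 -0.067]
orange [220 201] 261 ztop 0.045 zmin 0.039 ctr 638 73 rect 65 x 62 ang 64.0 y [0.042 0.104]
orange [400 219] 558 ztop 0.045 zmin 0.027 ctr 593 -407 rect 63 x 66 ang 0.1 y [-0.437 -0.375]
black [360 231] 129 ztop 0.079 zmin 0.036 ctr 561 -293 rect 24 x 23 ang 19.2 y [-0.303 -0.279]
black [172 290] 25 ztop 0.096 zmin 0.035 ctr 408 184 rect 0 x 5 ang 89.0 y [0.183 0.186]
grey [ 94 252] 3776 ztop 0.303 zmin 0.293 ctr 513 279 rect 200 x 219 ang 87.7 y [0.186 0.376]
white [388 175] 441 ztop 0.103 zmin 0.097 ctr 701 -354 rect 58 x 59 ang 53.6 y [-0.381 -0.328]
white [208 274] 569 ztop 0.045 zmin 0.040 ctr 447 98 rect 68 x 66 ang 89.8 y [0.067 0.129]
```

```bash
python3 - <<'E'
from h import *
import plant; print([n for n in dir(plant) if not n.startswith('_')], getattr(plant,'grip_depth',None))
for n in('scene','top'):
    c=dict(np.load(n+'0.npz')); P=pts(c); X,Y,Z=P[...,0],P[...,1],P[...,2]
    m=(c['z_map']>0)&(Z>.0095)&(Z<.03)&(X>.38)&(X<.66)&(Y>-.25)&(Y<.02)
    hsv=cv2.cvtColor(c['image'],cv2.COLOR_RGB2HSV); m|=(c['z_map']>0)&(hsv[...,1]<45)&(hsv[...,2]>150)&(Z<.03)&(X>.38)&(X<.64)&(Y>-.25)&(Y<.02)
    m=cv2.morphologyEx(m.astype(np.uint8),cv2.MORPH_OPEN,np.ones((7,7)))
    nn,L,st,_=cv2.connectedComponentsWithStats(m); i=1+np.argmax(st[1:,4]); q=P[L==i]
    print(n,cv2.minAreaRect(q[:,:2].astype(np.float32)*1000),np.percentile(q[:,2],[5,50,95]))
s=read_state(); print(rot(s['eef_rot']).round(3),s['ee_pos'])
E
```

```text
['IKError', 'capture', 'grip_depth', 'read_state', 'sign_off'] 0.0187
scene ((506.83795166015625, -144.2443389892578), (162.7796173095703, 235.51953125), 20.12152671813965) [0.00065316 0.00414687 0.01284947]
top ((498.4141845703125, -117.48526763916016), (161.05526733398438, 182.83447265625), 19.33509063720703) [0.00189975 0.00475918 0.00783853]
[[ 0.899  0.438 -0.001]
 [ 0.438 -0.899  0.001]
 [ 0.    -0.002 -1.   ]] [ 0.25188905 -0.51642221  0.23056312]
```

Request:
play_rows([
  {"tx": 0.03,"ty": -0.005},
  {"tx": 0.04,"ty": -0.007},
  {"tx": 0.045,"ty": -0.007},
  {"tx": 0.045,"ty": -0.007},
  {"tx": 0.045,"ty": -0.007},
  {"tx": 0.045,"ty": -0.007},
  {"tx": 0.045,"ty": -0.007},
  {"tx": 0.04,"ty": -0.007},
], jaw=0.0854)

```text
schema error: expected keys tx, ty, tz, wx, wy, wz
```

Request:
play_rows([
  {"tx": 0.03,"ty": -0.006,"tz": 0.01},
  {"tx": 0.011,"ty": -0.002,"tz": 0.02},
  {"tz": 0.02,"wz": 0.05},
  {"tz": 0.02,"wz": 0.043},
  {"tz": 0.01,"wz": 0.02},
  {},
  {},
  {},
])

```text
schema error: expected keys tx, ty, tz, wx, wy, wz
```

```bash
python3 - <<'E'
from h import *
s=read_state(); T=rot(s['eef_rot']); print(s['clock'],s['ee_pos'],T.round(3),s['q'].round(2))
c=capture('wrist'); np.savez('w1.npz',**c); cv2.imwrite('pics/w1.png',c['image'][:,:,::-1])
print(c['position'],c['fovy'],c['cx'],c['cy'])
# post top via fisheye rays on z=.076
h=384; f=h/2/np.tan(np.radians(c['fovy'])/2); I=c['image']; V=I.max(2)
u,v=np.meshgrid(np.arange(512),np.arange(384)); dx,dy=u-c['cx'],v-c['cy']; r=np.hypot(dx,dy)+1e-9; th=r/f
d=np.stack([np.sin(th)*dx/r,-np.sin(th)*dy/r,-np.cos(th)],-1)
zm=c['z_map']; Pc=d/(-d[...,2:3])*zm[...,None]; P=Pc@rot(c['orientation']).T+c['position']
m=(zm>0)&(P[...,2]>.070)&(P[...,2]<.085)&(np.hypot(P[...,0]-.562,P[...,1]+.295)<.04)
q=P[m]; print(m.sum(),cv2.minAreaRect(q[:,:2].astype(np.float32)*1000),np.median(q[:,2]))
E
```

```text
0.1 [ 0.25188905 -0.51642221  0.23056312] [[ 0.899  0.438 -0.001]
 [ 0.438 -0.899  0.001]
 [ 0.    -0.002 -1.   ]] [-1.14  0.32  1.57 -0.    1.26 -0.02]
[ 0.32576383 -0.48115013  0.37263101] 65.70646984690485 264.13187005855195 192.31549079972234
0 ((0.0, 0.0), (0.0, 0.0), 0.0) nan
  return _methods._mean(a, axis=axis, dtype=dtype,
  ret = ret.dtype.type(ret / rcount)
```

View pics/w1.png

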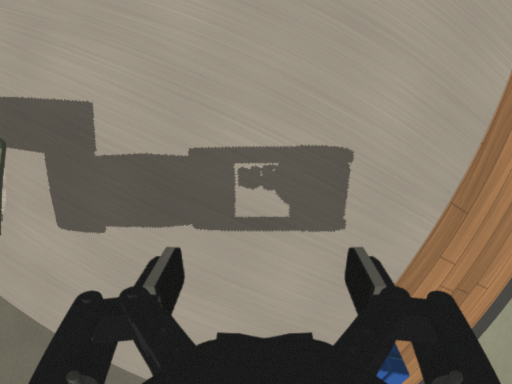

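The moves were refused because every key is required, and this view shows only bare table and the open fingers (170,275 and 365,275). I'll send them again with all keys.

Request:
play_rows([
  {"tx": 0.03,"ty": -0.005,"tz": 0,"wx": 0,"wy": 0,"wz": 0},
  {"tx": 0.04,"ty": -0.007,"tz": 0,"wx": 0,"wy": 0,"wz": 0},
  {"tx": 0.045,"ty": -0.007,"tz": 0,"wx": 0,"wy": 0,"wz": 0},
  {"tx": 0.045,"ty": -0.007,"tz": 0,"wx": 0,"wy": 0,"wz": 0},
  {"tx": 0.045,"ty": -0.007,"tz": 0,"wx": 0,"wy": 0,"wz": 0},
  {"tx": 0.045,"ty": -0.007,"tz": 0,"wx": 0,"wy": 0,"wz": 0},
  {"tx": 0.045,"ty": -0.007,"tz": 0,"wx": 0,"wy": 0,"wz": 0},
  {"tx": 0.04,"ty": -0.007,"tz": 0,"wx": 0,"wy": 0,"wz": 0},
], jaw=0.0854, grip_force=20)

```text
clock: 0.95
ee_pos: [0.531, -0.3198, 0.231]
eef_rot: [-3.061, -0.708, 0.0]
ft_force: [-0.2, -0.9, 0.5]
width: 1.0
grasp_force: 0.0
```

Request:
play_rows([
  {"tx": 0.03,"ty": -0.006,"tz": 0.01,"wx": 0,"wy": 0,"wz": 0},
  {"tx": 0.011,"ty": -0.002,"tz": 0.02,"wx": 0,"wy": 0,"wz": 0},
  {"tx": 0,"ty": 0,"tz": 0.02,"wx": 0,"wy": 0,"wz": 0.05},
  {"tx": 0,"ty": 0,"tz": 0.02,"wx": 0,"wy": 0,"wz": 0.043},
  {"tx": 0,"ty": 0,"tz": 0.01,"wx": 0,"wy": 0,"wz": 0.02},
  {"tx": 0,"ty": 0,"tz": 0,"wx": 0,"wy": 0,"wz": 0},
  {"tx": 0,"ty": 0,"tz": 0,"wx": 0,"wy": 0,"wz": 0},
  {"tx": 0,"ty": 0,"tz": 0,"wx": 0,"wy": 0,"wz": 0},
])

```text
clock: 1.75
ee_pos: [0.5634, -0.2968, 0.1526]
eef_rot: [3.094, 0.533, 0.003]
ft_force: [0.1, 0.4, 0.2]
width: 0.999
grasp_force: 0.0
```

```bash
cat >> h.py <<'E'
def wpts(c):
    f=192/np.tan(np.radians(c['fovy'])/2)
    u,v=np.meshgrid(np.arange(512),np.arange(384)); dx,dy=u-c['cx'],v-c['cy']; r=np.hypot(dx,dy)+1e-9; th=r/f
    d=np.stack([np.sin(th)*dx/r,-np.sin(th)*dy/r,-np.cos(th)],-1)
    return (d/(-d[...,2:3])*c['z_map'][...,None])@rot(c['orientation']).T+c['position']
E
python3 - <<'E'
from h import *
s=read_state(); T=rot(s['eef_rot']); print(s['clock'],s['ee_pos'],T.round(3),s['q'].round(2))
c=capture('wrist'); np.savez('w1.npz',**c); cv2.imwrite('pics/w2.png',c['image'][:,:,::-1])
P=wpts(c); m=(c['z_map']>0)&(P[...,2]>.070)&(P[...,2]<.085)&(np.hypot(P[...,0]-.562,P[...,1]+.295)<.04)
q=P[m]; print(m.sum(),cv2.minAreaRect(q[:,:2].astype(np.float32)*1000),np.median(q[:,2]))
E
```

```text
1.75 [ 0.56342335 -0.29679241  0.15263997] [[ 0.942  0.334  0.002]
 [ 0.334 -0.942 -0.001]
 [ 0.002  0.002 -1.   ]] [-0.5   0.47  1.53 -0.    1.14  0.73]
1014 ((560.9483032226562, -293.6491394042969), (25.37303352355957, 25.585464477539062), 19.586101531982422) 0.07533956606625349
```

View pics/w2.png

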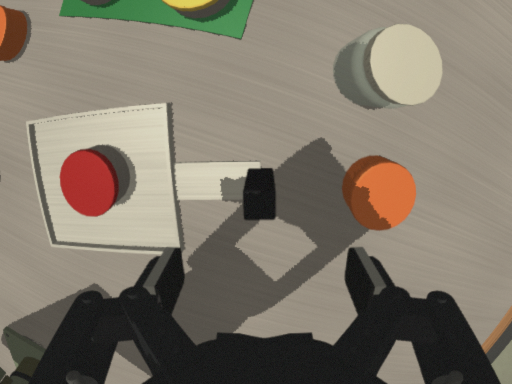

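The wrist view shows the black post at px (260,193), the red tin on the pan at (90,183), and the orange tin (380,192) and jar (403,65) clear of the fingers. The post is at (561,-294) mm with yaw 109.6°. Descending.

Request:
play_rows([
  {"tx": -0.001,"ty": -0.004,"tz": 0.01,"wx": 0,"wy": 0,"wz": 0},
  {"tx": 0,"ty": 0,"tz": 0.02,"wx": 0,"wy": 0,"wz": 0},
  {"tx": 0,"ty": 0,"tz": 0.025,"wx": 0,"wy": 0,"wz": 0},
  {"tx": 0,"ty": 0,"tz": 0.025,"wx": 0,"wy": 0,"wz": 0},
  {"tx": 0,"ty": 0,"tz": 0.025,"wx": 0,"wy": 0,"wz": 0},
  {"tx": 0,"ty": 0,"tz": 0.015,"wx": 0,"wy": 0,"wz": 0},
  {"tx": 0,"ty": 0,"tz": 0.004,"wx": 0,"wy": 0,"wz": 0},
  {"tx": 0,"ty": 0,"tz": 0,"wx": 0,"wy": 0,"wz": 0},
])

```text
clock: 2.6
ee_pos: [0.5602, -0.2926, 0.0268]
eef_rot: [-3.095, -0.533, 0.001]
ft_force: [-0.4, -0.2, 0.1]
width: 0.999
grasp_force: 0.0
```

Request:
play_rows([
  {"tx": 0,"ty": 0,"tz": 0,"wx": 0,"wy": 0,"wz": 0},
  {"tx": 0,"ty": 0,"tz": 0,"wx": 0,"wy": 0,"wz": 0},
  {"tx": 0,"ty": 0,"tz": 0,"wx": 0,"wy": 0,"wz": 0},
  {"tx": 0,"ty": 0,"tz": 0,"wx": 0,"wy": 0,"wz": 0},
  {"tx": 0,"ty": 0,"tz": 0,"wx": 0,"wy": 0,"wz": 0},
  {"tx": 0,"ty": 0,"tz": 0,"wx": 0,"wy": 0,"wz": 0},
  {"tx": 0,"ty": 0,"tz": 0,"wx": 0,"wy": 0,"wz": 0},
  {"tx": 0,"ty": 0,"tz": 0,"wx": 0,"wy": 0,"wz": 0},
], jaw=0.015, grip_force=100)

```text
clock: 3.4
ee_pos: [0.561, -0.2934, 0.0282]
eef_rot: [3.094, 0.533, 0.002]
ft_force: [-0.3, -0.4, 5.8]
width: 0.29
grasp_force: 98.9
```

Request:
play_rows([
  {"tx": 0,"ty": 0,"tz": -0.003,"wx": 0,"wy": 0,"wz": 0},
  {"tx": 0,"ty": 0,"tz": -0.008,"wx": 0,"wy": 0,"wz": 0},
  {"tx": 0,"ty": 0,"tz": -0.015,"wx": 0,"wy": 0,"wz": 0},
  {"tx": 0,"ty": 0,"tz": -0.02,"wx": 0,"wy": 0,"wz": 0},
  {"tx": 0,"ty": 0,"tz": -0.02,"wx": 0,"wy": 0,"wz": 0},
  {"tx": 0,"ty": 0,"tz": -0.015,"wx": 0,"wy": 0,"wz": 0},
  {"tx": 0,"ty": 0,"tz": -0.008,"wx": 0,"wy": 0,"wz": 0},
  {"tx": 0,"ty": 0,"tz": -0.003,"wx": 0,"wy": 0,"wz": 0},
])

```text
clock: 4.2
ee_pos: [0.5607, -0.2929, 0.1199]
eef_rot: [3.095, 0.533, 0.001]
ft_force: [-0.1, -0.5, -4.0]
width: 0.294
grasp_force: 98.6
```

```bash
cat >> h.py <<'E'
def pan(n,zlo,zhi,box):
    c=capture(n); np.savez('last_'+n+'.npz',**c); P=wpts(c) if n=='wrist' else pts(c); X,Y,Z=P[...,0],P[...,1],P[...,2]; I=c['image']
    hsv=cv2.cvtColor(I,cv2.COLOR_RGB2HSV); b=(c['z_map']>0)&(X>box[0])&(X<box[1])&(Y>box[2])&(Y<box[3])&(Z>zlo)&(Z<zhi)
    m=b&(hsv[...,1]<60)&(hsv[...,2]>110)
    m=cv2.morphologyEx(m.astype(np.uint8),cv2.MORPH_OPEN,np.ones((5,5)))
    nn,L,st,_=cv2.connectedComponentsWithStats(m); i=1+np.argmax(st[1:,4]); q=P[L==i]
    r=cv2.minAreaRect(q[:,:2].astype(np.float32)*1000)
    A=np.c_[q[:,:2]-q[:,:2].mean(0),np.ones(len(q))]; k=np.linalg.lstsq(A,q[:,2],rcond=None)[0]
    print(n,'pan',np.round(r[0],1),np.round(r[1],1),round(r[2],1),'z med %.4f'%np.median(q[:,2]),'slope xy',k[:2].round(4),len(q))
    t=b_tin=(c['z_map']>0)&((hsv[...,0]<5)|(hsv[...,0]>172))&(hsv[...,1]>170)&(X>box[0])&(X<box[1])&(Y>box[2])&(Y<box[3])&(Z>zlo+.03)
    if t.sum()>20: 
        q=P[t]; print(' tin',cv2.minAreaRect(q[:,:2].astype(np.float32)*1000),np.percentile(q[:,2],[5,50,95]).round(4))
    return c,P
E
python3 - <<'E'
from h import *
s=read_state(); print(s['clock'],s['ee_pos'],s['ft_force'],s['moment'],s['width'],s['grasp_force'])
for n in('top','wrist'): c,P=pan(n,.05,.12,(.38,.64,-.24,.02))
cv2.imwrite('pics/w3.png',c['image'][:,:,::-1])
E
```

```text
4.2 [ 0.56071368 -0.29289257  0.11989604] [-0.13791778 -0.53231789 -4.00693604] [-0.61980629 -0.2658806   0.04040898] 0.29407302217948417 98.56526970863342
top pan [ 503.7 -137.2] [165.5 226.4] 19.7 z med 0.0962 slope xy [ 0.0001 -0.0015] 4825
 tin ((510.6960144042969, -124.47543334960938), (63.396846771240234, 61.49664306640625), 45.272499084472656) [0.1358 0.138  0.1401]
wrist pan [ 498.3 -122.8] [165.6 184.4] 19.5 z med 0.0949 slope xy [ 0.0145 -0.017 ] 17331
 tin ((512.2662963867188, -140.283447265625), (42.67797088623047, 68.79199981689453), 89.72496032714844) [0.1293 0.1364 0.1375]
```

View pics/w3.png

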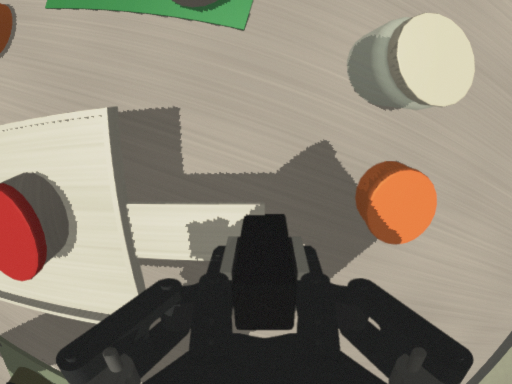

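The sheet is held level, with the post between the pads (265,265) and the tin upright on the pan (20,232). Underside is at about 92 mm, which clears all the tins. Carrying it to the front of the rack mouth while turning 22°.

Request:
play_rows([
  {"tx": 0,"ty": -0.004,"tz": 0,"wx": 0,"wy": 0,"wz": 0.008},
  {"tx": 0,"ty": -0.008,"tz": 0,"wx": 0,"wy": 0,"wz": 0.017},
  {"tx": -0.001,"ty": -0.013,"tz": 0,"wx": 0,"wy": 0,"wz": 0.028},
  {"tx": -0.001,"ty": -0.013,"tz": 0,"wx": 0,"wy": 0,"wz": 0.028},
  {"tx": -0.002,"ty": -0.013,"tz": 0,"wx": 0,"wy": 0,"wz": 0.028},
  {"tx": -0.002,"ty": -0.013,"tz": 0,"wx": 0,"wy": 0,"wz": 0.028},
  {"tx": -0.002,"ty": -0.013,"tz": 0,"wx": 0,"wy": 0,"wz": 0.028},
  {"tx": -0.003,"ty": -0.013,"tz": 0,"wx": 0,"wy": 0,"wz": 0.028},
])

```text
clock: 5.1
ee_pos: [0.526, -0.2072, 0.1187]
eef_rot: [-3.132, -0.229, 0.003]
ft_force: [0.1, 0.5, -3.8]
width: 0.292
grasp_force: 98.7
```

Request:
play_rows([
  {"tx": -0.003,"ty": -0.013,"tz": 0,"wx": 0,"wy": 0,"wz": 0.028},
  {"tx": -0.003,"ty": -0.013,"tz": 0,"wx": 0,"wy": 0,"wz": 0.028},
  {"tx": -0.004,"ty": -0.013,"tz": 0,"wx": 0,"wy": 0,"wz": 0.028},
  {"tx": -0.004,"ty": -0.012,"tz": 0,"wx": 0,"wy": 0,"wz": 0.028},
  {"tx": -0.004,"ty": -0.012,"tz": 0,"wx": 0,"wy": 0,"wz": 0.028},
  {"tx": -0.004,"ty": -0.012,"tz": 0,"wx": 0,"wy": 0,"wz": 0.028},
  {"tx": -0.003,"ty": -0.008,"tz": 0,"wx": 0,"wy": 0,"wz": 0.015},
  {"tx": -0.002,"ty": -0.004,"tz": 0,"wx": 0,"wy": 0,"wz": 0.008},
])

```text
clock: 5.9
ee_pos: [0.4935, -0.1222, 0.119]
eef_rot: [-3.141, 0.067, 0.002]
ft_force: [0.2, -0.2, -4.1]
width: 0.293
grasp_force: 98.5
```

Request:
play_rows([
  {"tx": 0,"ty": 0,"tz": 0,"wx": 0,"wy": 0,"wz": 0},
  {"tx": 0,"ty": 0,"tz": 0,"wx": 0,"wy": 0,"wz": 0},
  {"tx": 0,"ty": 0,"tz": 0,"wx": 0,"wy": 0,"wz": 0},
  {"tx": 0,"ty": 0,"tz": 0,"wx": 0,"wy": 0,"wz": 0},
  {"tx": 0,"ty": 0,"tz": 0,"wx": 0,"wy": 0,"wz": 0},
  {"tx": 0,"ty": 0,"tz": 0,"wx": 0,"wy": 0,"wz": 0},
  {"tx": 0,"ty": 0,"tz": 0,"wx": 0,"wy": 0,"wz": 0},
  {"tx": 0,"ty": 0,"tz": 0,"wx": 0,"wy": 0,"wz": 0},
])

```text
clock: 6.7
ee_pos: [0.4944, -0.1233, 0.1193]
eef_rot: [3.141, -0.068, -0.0]
ft_force: [-0.9, 0.7, -3.1]
width: 0.289
grasp_force: 98.5
```

```bash
python3 - <<'E'
from h import *
s=read_state(); print(s['clock'],s['ee_pos'],rot(s['eef_rot']).round(4).tolist(),s['q'].round(2))
for n in('top','scene'):
    c,P=pan(n,.07,.13,(.39,.62,-.05,.16)); cv2.imwrite(f'pics/{n}4.png',cv2.resize(c['image'][:,:,::-1],(768,576)))
    hsv=cv2.cvtColor(c['image'],cv2.COLOR_RGB2HSV); H,S=hsv[...,0].astype(int),hsv[...,1].astype(int); X,Y,Z=P[...,0],P[...,1],P[...,2]
    m=((H<5)|(H>172))&(S>150)&(Y>.17)&(Z>.055)&(Z<.11)
    for lo,hi in((.39,.46),(.57,.64)):
        q=P[m&(X>lo)&(X<hi)]; 
        if len(q)<20: continue
        w=q[(q[:,1]>.19)]; print(n,len(q),'x',np.percentile(q[:,0],[2,25,50,75,98]).round(4),'y',np.percentile(q[:,1],[1,99]).round(3),'z',np.percentile(q[:,2],[1,5,50,95,99]).round(4))
E
```

```text
6.7 [ 0.49437668 -0.12328087  0.11929659] [[0.9991, -0.0433, -0.0], [-0.0433, -0.9991, -0.0001], [-0.0, 0.0001, -1.0]] [-0.27  0.32  1.88 -0.    0.95  1.35]
top pan [500.7  53. ] [205.7 165.2] 87.7 z med 0.0958 slope xy [-0.0016 -0.0016] 4569
 tin ((510.1842041015625, 49.1480712890625), (62.69583511352539, 64.0755615234375), 0.9894158840179443) [0.1353 0.1375 0.1398]
top 193 x [0.4155 0.4334 0.44   0.4427 0.4571] y [0.183 0.386] z [0.0688 0.0697 0.0725 0.0922 0.0939]
top 72 x [0.5721 0.58   0.5869 0.5954 0.6032] y [0.176 0.381] z [0.0682 0.0691 0.0729 0.0935 0.0942]
scene pan [499.9  53.4] [205.4 169.1] 87.5 z med 0.0954 slope xy [0.0047 0.0012] 2260
 tin ((512.8917236328125, 48.360679626464844), (60.139381408691406, 64.82333374023438), 53.22610092163086) [0.1321 0.1366 0.1395]
scene 493 x [0.4171 0.4217 0.426  0.4339 0.445 ] y [0.187 0.382] z [0.0672 0.0688 0.0726 0.0891 0.0928]
scene 292 x [0.5854 0.6026 0.6065 0.6086 0.6114] y [0.175 0.378] z [0.0679 0.0695 0.0826 0.0948 0.0963]
```

View pics/scene4.png

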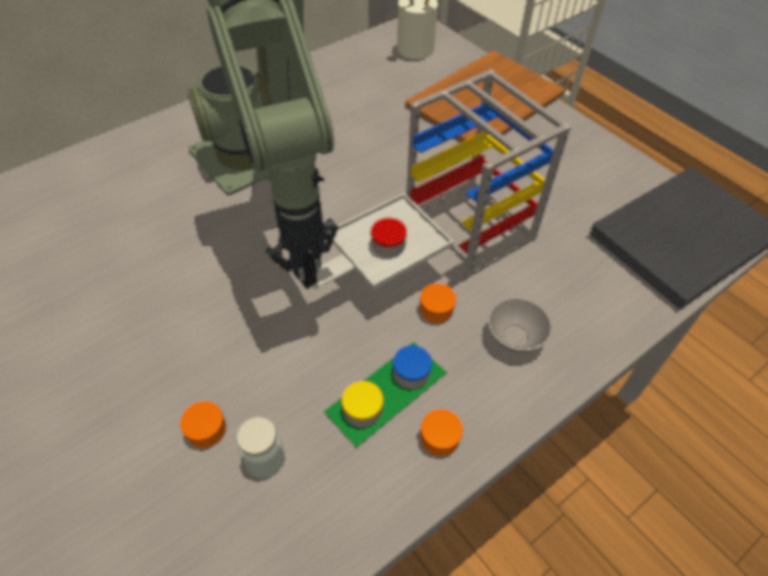

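The scene view shows the sheet level at the rack mouth, with the tin upright at px (388,235) and the red rails ahead at (448,182) and (500,225). Yaw matches the rack (87.7°). I'll shift 3.5 mm in +x, lower 13 mm, and start in.

Request:
play_rows([
  {"tx": 0.0015,"ty": 0,"tz": 0.002,"wx": 0,"wy": 0,"wz": 0},
  {"tx": 0.002,"ty": 0,"tz": 0.004,"wx": 0,"wy": 0,"wz": 0},
  {"tx": 0,"ty": 0,"tz": 0.004,"wx": 0,"wy": 0,"wz": 0},
  {"tx": 0,"ty": 0,"tz": 0.003,"wx": 0,"wy": 0,"wz": 0},
  {"tx": 0,"ty": -0.003,"tz": 0,"wx": 0,"wy": 0,"wz": 0},
  {"tx": 0,"ty": -0.006,"tz": 0,"wx": 0,"wy": 0,"wz": 0},
  {"tx": 0,"ty": -0.004,"tz": 0,"wx": 0,"wy": 0,"wz": 0},
  {"tx": 0,"ty": 0,"tz": 0,"wx": 0,"wy": 0,"wz": 0},
])

```text
clock: 7.6
ee_pos: [0.4985, -0.1097, 0.1065]
eef_rot: [-3.141, 0.067, -0.0]
ft_force: [0.2, -0.7, -4.1]
width: 0.29
grasp_force: 98.6
```

```bash
python3 - <<'E'
from h import *
s=read_state(); print(s['clock'],s['ee_pos'])
c,P=pan('top',.07,.13,(.39,.62,-.015,.178)); I=c['image']
cv2.imwrite('pics/t5.png',cv2.resize(I[175:330,60:300,::-1],(768,496),interpolation=cv2.INTER_CUBIC))
hsv=cv2.cvtColor(I,cv2.COLOR_RGB2HSV); H,S=hsv[...,0].astype(int),hsv[...,1].astype(int); X,Y,Z=P[...,0],P[...,1],P[...,2]
# rail-pair midlines in rack axes (yaw 87.75): lateral coordinate
a=np.radians(87.75); lat=(X-.513)*np.sin(a)-(Y-.279)*np.cos(a); lon=(X-.513)*np.cos(a)+(Y-.279)*np.sin(a)
for nm,m in(('red',((H<5)|(H>172))&(Z>.06)&(Z<.1)),('yel',(H>22)&(H<33)&(Z>.125)&(Z<.17)),('blue',(H>100)&(H<125)&(Z>.2)&(Z<.245))):
    m=m&(S>140)&(lon>-.12)&(lon<.085)&(abs(lat)<.13)
    print(nm,[(sum(k),np.percentile(lat[k],[3,50,97]).round(4),lon[k].min().round(3)) for k in(m&(lat<0),m&(lat>0))])
r=(c['z_map']>0)&(Z>.08)&(Z<.125)&(Y>.0)&(Y<.165)&(abs(X-.51)<.12)&(hsv[...,1]<60)&(hsv[...,2]>110)
print('pan lat',np.percentile(lat[r],[.5,99.5]),'front lon',np.percentile(lon[r],99.5))
E
```

```text
7.6 [ 0.49848708 -0.10968359  0.10646956]
top pan [505.2  76.5] [186.4 165.6] 88.3 z med 0.0829 slope xy [-0.0003  0.0025] 4192
 tin ((513.1813354492188, 62.72966003417969), (61.35931396484375, 65.01307678222656), 0.4196375608444214) [0.1221 0.1247 0.1272]
red [(array([ 0,  0,  0,  0,  0,  0,  0,  0,  0,  0,  0,  0,  0,  0,  0,  0,  0,
        0,  0,  0,  0,  0,  0,  0,  0,  0,  0,  0,  0,  0,  0,  0,  0,  0,
        0,  0,  0,  0,  0,  0,  0,  0,  0,  0,  0,  0,  0,  0,  0,  0,  0,
        0,  0,  0,  0,  0,  0,  0,  0,  0,  0,  0,  0,  0,  0,  0,  0,  0,
        0,  0,  0,  0,  0,  0,  0,  0,  0,  0,  0,  0,  0,  0,  0,  0,  0,
        0,  0,  0,  0,  0,  0,  0,  0,  0,  0,  0,  0,  0,  0,  0,  0,  0,
        0,  0,  0,  0,  0,  0,  0,  1,  1,  1,  2,  1,  2,  2,  2,  2,  2,
        1,  2,  2,  1,  1,  1,  1,  2,  1,  1,  1,  1,  2,  2,  2,  2,  2,
        2,  2,  2,  2,  2,  2,  1,  1,  1,  2,  2,  2,  1,  2,  2,  2,  2,
        2,  2,  2,  2,  2,  2,  2,  2,  1,  1,  1,  2,  2,  2,  9, 12, 11,
       12, 11, 10,  0,  0,  0,  0,  0,  0,  0,  0,  0,  0,  0,  0,  0,  0,
        0,  
[... 12468 characters left out ...]
,  0,  0,  0,  0,  0,  0,  0,  0,  0,  0,
        0,  0,  0,  0,  0,  0,  0,  0,  0,  0,  0,  0,  0,  0,  0,  0,  0,
        0,  0,  0,  0,  0,  0,  0,  0,  0,  0,  0,  0,  0,  0,  0,  0,  0,
        0,  0,  0,  0,  0,  0,  0,  0,  0,  0,  0,  0,  0,  0,  0,  0,  0,
        0,  0,  0,  0,  0,  0,  0,  0,  0,  0,  0,  0,  0,  0,  0,  0,  0,
        0,  0,  0,  0,  0,  0,  0,  0,  0,  0,  0,  0,  0,  0,  0,  0,  0,
        0,  0,  0,  0,  0,  0,  0,  0,  0,  0,  0,  0,  0,  0,  0,  0,  0,
        0,  0,  0,  0,  0,  0,  0,  0,  0,  0,  0,  0,  0,  0,  0,  0,  0,
        0,  0]), array([0.0703, 0.0824, 0.093 ]), np.float64(-0.1))]
pan lat [-0.08174456  0.08177688] front lon -0.11360406423572089
```

View pics/t5.png

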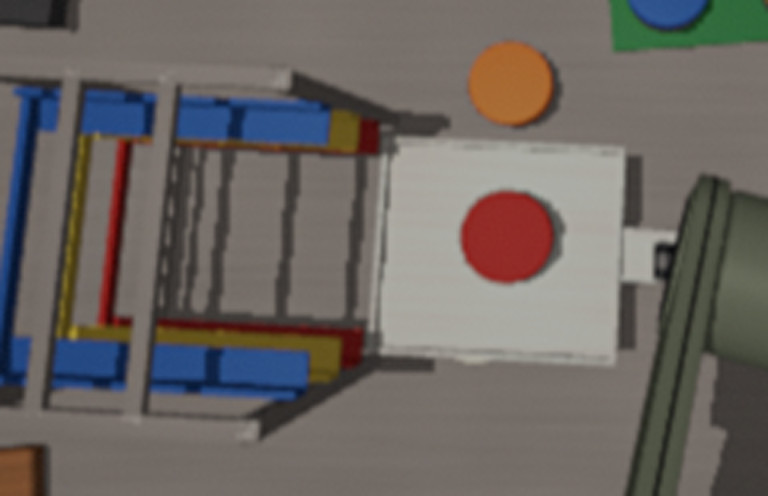

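The top crop shows the pan squarely in line with the red rails (ends at px 368,135 and 355,345), and the tin upright at (507,236). Lateral offset is about 0 and the underside is about 6 mm above the ledges. Sliding in.

Request:
play_rows([
  {"tx": 0,"ty": -0.003,"tz": 0,"wx": 0,"wy": 0,"wz": 0},
  {"tx": 0,"ty": -0.007,"tz": 0,"wx": 0,"wy": 0,"wz": 0},
  {"tx": 0,"ty": -0.012,"tz": 0,"wx": 0,"wy": 0,"wz": 0},
  {"tx": 0,"ty": -0.014,"tz": 0,"wx": 0,"wy": 0,"wz": 0},
  {"tx": 0,"ty": -0.014,"tz": 0,"wx": 0,"wy": 0,"wz": 0},
  {"tx": 0,"ty": -0.012,"tz": 0,"wx": 0,"wy": 0,"wz": 0},
  {"tx": 0,"ty": -0.007,"tz": 0,"wx": 0,"wy": 0,"wz": 0},
  {"tx": 0,"ty": -0.003,"tz": 0,"wx": 0,"wy": 0,"wz": 0},
])

```text
clock: 8.45
ee_pos: [0.5015, -0.0374, 0.1063]
eef_rot: [3.141, -0.066, -0.0]
ft_force: [0.3, 0.3, -4.0]
width: 0.294
grasp_force: 98.6
```

```bash
python3 - <<'E'
from h import *
s=read_state(); print(s['clock'],s['ee_pos'],s['ft_force'],s['moment'],rot(s['eef_rot'])[:2,1],s['q'].round(2))
E
```

```text
8.45 [ 0.5015436  -0.03741231  0.10630503] [ 0.33271465  0.33362001 -3.98122994] [-0.61554666  0.007343   -0.02421113] [-0.04177825 -0.9991269 ] [-0.1   0.33  1.91 -0.    0.91  1.52]
```

Request:
play_rows([
  {"tx": 0,"ty": -0.003,"tz": 0,"wx": 0,"wy": 0,"wz": 0},
  {"tx": 0,"ty": -0.007,"tz": 0,"wx": 0,"wy": 0,"wz": 0},
  {"tx": 0,"ty": -0.011,"tz": 0,"wx": 0,"wy": 0,"wz": 0},
  {"tx": 0,"ty": -0.012,"tz": 0,"wx": 0,"wy": 0,"wz": 0},
  {"tx": 0,"ty": -0.012,"tz": 0,"wx": 0,"wy": 0,"wz": 0},
  {"tx": 0,"ty": -0.011,"tz": 0,"wx": 0,"wy": 0,"wz": 0},
  {"tx": 0,"ty": -0.007,"tz": 0,"wx": 0,"wy": 0,"wz": 0},
  {"tx": 0,"ty": -0.003,"tz": 0,"wx": 0,"wy": 0,"wz": 0},
])

```text
clock: 9.25
ee_pos: [0.5044, 0.0284, 0.1063]
eef_rot: [3.141, -0.066, -0.0]
ft_force: [-0.5, -0.1, -3.2]
width: 0.29
grasp_force: 98.6
```

Request:
play_rows([
  {"tx": 0,"ty": -0.003,"tz": 0,"wx": 0,"wy": 0,"wz": 0},
  {"tx": 0,"ty": -0.007,"tz": 0,"wx": 0,"wy": 0,"wz": 0},
  {"tx": 0,"ty": -0.01,"tz": 0,"wx": 0,"wy": 0,"wz": 0},
  {"tx": 0,"ty": -0.01,"tz": 0,"wx": 0,"wy": 0,"wz": 0},
  {"tx": 0,"ty": -0.01,"tz": 0,"wx": 0,"wy": 0,"wz": 0},
  {"tx": 0,"ty": -0.006,"tz": 0,"wx": 0,"wy": 0,"wz": 0},
  {"tx": 0,"ty": -0.003,"tz": 0,"wx": 0,"wy": 0,"wz": 0},
  {"tx": 0,"ty": 0,"tz": 0,"wx": 0,"wy": 0,"wz": 0},
])

```text
clock: 10.05
ee_pos: [0.5065, 0.0769, 0.1063]
eef_rot: [3.141, -0.067, -0.0]
ft_force: [0.2, 0.2, -4.7]
width: 0.294
grasp_force: 98.7
```

```bash
python3 - <<'E'
from h import *
s=read_state(); print(s['clock'],s['ee_pos'],s['ft_force'],s['moment'],s['q'].round(2))
c=capture('scene'); cv2.imwrite('pics/s6.png',cv2.resize(c['image'][30:210,150:390,::-1],(768,576),interpolation=cv2.INTER_CUBIC))
E
```

```text
10.05 [0.50650908 0.07689614 0.10626827] [ 0.16201323  0.21982545 -4.66917726] [-0.66955842 -0.03192858  0.00930871] [ 0.13  0.34  1.89 -0.    0.92  1.74]
```

View pics/s6.png

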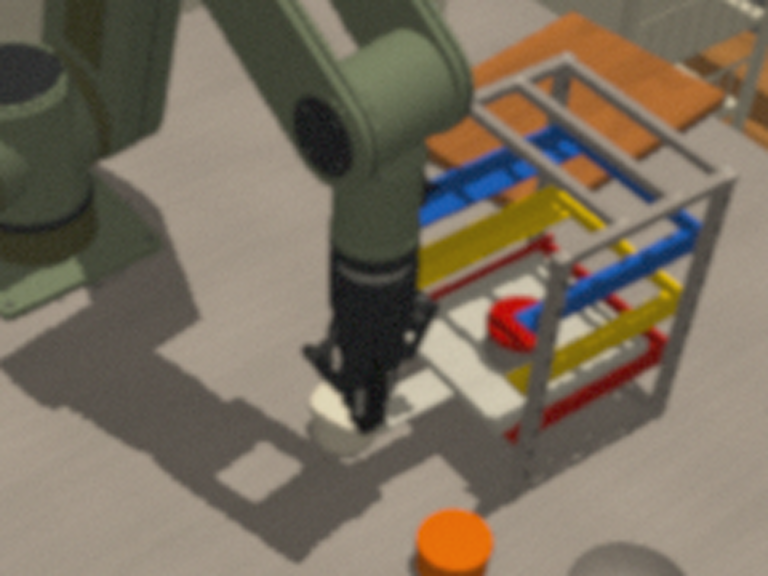

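The scene crop shows the pan on the red level inside the rack, the tin upright at (515,322), and the wrist near the left front post. Lowering, and checking arm-to-rack clearance.

Request:
play_rows([
  {"tx": 0,"ty": 0,"tz": 0.001,"wx": 0,"wy": 0,"wz": 0},
  {"tx": 0,"ty": 0,"tz": 0.001,"wx": 0,"wy": 0,"wz": 0},
  {"tx": 0,"ty": 0,"tz": 0.001,"wx": 0,"wy": 0,"wz": 0},
  {"tx": 0,"ty": 0,"tz": 0.001,"wx": 0,"wy": 0,"wz": 0},
  {"tx": 0,"ty": 0,"tz": 0.0005,"wx": 0,"wy": 0,"wz": 0},
  {"tx": 0,"ty": 0,"tz": 0.0005,"wx": 0,"wy": 0,"wz": 0},
  {"tx": 0,"ty": 0,"tz": 0,"wx": 0,"wy": 0,"wz": 0},
  {"tx": 0,"ty": 0,"tz": 0,"wx": 0,"wy": 0,"wz": 0},
])

```text
clock: 10.9
ee_pos: [0.5066, 0.0765, 0.1013]
eef_rot: [3.141, -0.068, 0.0]
ft_force: [0.5, -0.7, -3.7]
width: 0.295
grasp_force: 98.7
```

```bash
python3 - <<'E'
from h import *
s=read_state(); print(s['ft_force'],s['moment'])
for n in('scene','top'):
    c=capture(n); P=pts(c); I=c['image'].astype(int); X,Y,Z=P[...,0],P[...,1],P[...,2]
    g=(I[...,1]>I[...,0]+6)&(I[...,1]>I[...,2]+8)|(I.max(2)<40)
    g=cv2.morphologyEx((g&(c['z_map']>0)&(X<.62)&(X>.1)&(Y<.2)).astype(np.uint8),cv2.MORPH_OPEN,np.ones((3,3)))>0
    for lo,hi in((.15,.2),(.2,.25),(.25,.3),(.3,.35),(.35,.45),(.45,.6)):
        k=g&(Z>lo)&(Z<hi)&(X>.35)
        if k.sum()>10: print(n,lo,k.sum(),'maxY',np.percentile(Y[k],99.5).round(3),'x there',X[k][Y[k]>np.percentile(Y[k],98)].mean().round(3))
E
```

```text
[ 0.46925556 -0.65313638 -3.73238582] [-0.65487076  0.01661071 -0.00098687]
scene 0.15 207 maxY 0.12 x there 0.504
scene 0.2 205 maxY 0.092 x there 0.533
scene 0.25 197 maxY 0.091 x there 0.54
scene 0.35 278 maxY 0.113 x there 0.525
scene 0.45 296 maxY 0.113 x there 0.516
top 0.15 52 maxY 0.04 x there 0.516
top 0.2 62 maxY 0.036 x there 0.512
top 0.35 136 maxY 0.021 x there 0.536
top 0.45 662 maxY 0.109 x there 0.436
```

Request:
play_rows([
  {"tx": 0,"ty": 0,"tz": 0.0005,"wx": 0,"wy": 0,"wz": 0},
  {"tx": 0,"ty": 0,"tz": 0.0005,"wx": 0,"wy": 0,"wz": 0},
  {"tx": 0,"ty": 0,"tz": 0.0005,"wx": 0,"wy": 0,"wz": 0},
  {"tx": 0,"ty": -0.001,"tz": 0,"wx": 0,"wy": 0,"wz": 0},
  {"tx": 0,"ty": -0.003,"tz": 0,"wx": 0,"wy": 0,"wz": 0},
  {"tx": 0,"ty": -0.005,"tz": 0,"wx": 0,"wy": 0,"wz": 0},
  {"tx": 0,"ty": -0.004,"tz": 0,"wx": 0,"wy": 0,"wz": 0},
  {"tx": 0,"ty": -0.001,"tz": 0,"wx": 0,"wy": 0,"wz": 0},
])

```text
clock: 11.8
ee_pos: [0.5072, 0.0911, 0.0998]
eef_rot: [-3.141, 0.067, -0.0]
ft_force: [0.6, -0.5, -4.3]
width: 0.295
grasp_force: 98.7
```

Request:
play_rows([
  {"tx": 0,"ty": 0,"tz": 0.0005,"wx": 0,"wy": 0,"wz": 0},
  {"tx": 0,"ty": 0,"tz": 0.0005,"wx": 0,"wy": 0,"wz": 0},
  {"tx": 0,"ty": 0,"tz": 0.0005,"wx": 0,"wy": 0,"wz": 0},
  {"tx": 0,"ty": 0,"tz": 0.0005,"wx": 0,"wy": 0,"wz": 0},
  {"tx": 0,"ty": -0.001,"tz": 0,"wx": 0,"wy": 0,"wz": 0},
  {"tx": 0,"ty": -0.0015,"tz": 0,"wx": 0,"wy": 0,"wz": 0},
  {"tx": 0,"ty": -0.0015,"tz": 0,"wx": 0,"wy": 0,"wz": 0},
  {"tx": 0,"ty": -0.001,"tz": 0,"wx": 0,"wy": 0,"wz": 0},
])

```text
clock: 12.6
ee_pos: [0.5081, 0.0939, 0.0991]
eef_rot: [3.138, -0.067, 0.004]
ft_force: [-1.8, -7.3, 6.4]
width: 0.294
grasp_force: 100.0
```

Request:
play_rows([
  {"tx": 0,"ty": 0,"tz": -0.0005,"wx": 0,"wy": 0,"wz": 0},
  {"tx": 0,"ty": 0,"tz": -0.0002,"wx": 0,"wy": 0,"wz": 0},
  {"tx": 0,"ty": 0,"tz": 0,"wx": 0,"wy": 0,"wz": 0},
  {"tx": 0,"ty": -0.001,"tz": 0,"wx": 0,"wy": 0,"wz": 0},
  {"tx": 0,"ty": -0.001,"tz": 0,"wx": 0,"wy": 0,"wz": 0},
  {"tx": 0,"ty": -0.001,"tz": 0,"wx": 0,"wy": 0,"wz": 0},
  {"tx": 0,"ty": 0,"tz": 0,"wx": 0,"wy": 0,"wz": 0},
  {"tx": 0,"ty": 0,"tz": 0,"wx": 0,"wy": 0,"wz": 0},
])

```text
clock: 13.4
ee_pos: [0.5081, 0.0979, 0.099]
eef_rot: [3.14, -0.068, 0.002]
ft_force: [1.5, -5.5, 5.1]
width: 0.292
grasp_force: 99.7
```

```bash
cat > chk.py <<'E'
from h import *
s=read_state(); print(s['clock'],s['ee_pos'],s['ft_force'].round(1),s['moment'].round(2),rot(s['eef_rot']).round(4).tolist())
a=np.radians(87.75)
for n in('top','scene'):
    c=capture(n); np.savez('k_'+n+'.npz',**c); P=pts(c); hsv=cv2.cvtColor(c['image'],cv2.COLOR_RGB2HSV); X,Y,Z=P[...,0],P[...,1],P[...,2]
    H,S=hsv[...,0].astype(int),hsv[...,1].astype(int)
    lat=(X-.513)*np.sin(a)-(Y-.279)*np.cos(a); lon=(X-.513)*np.cos(a)+(Y-.279)*np.sin(a)
    red=((H<5)|(H>172))&(S>140)&(Z>.06)
    st=red&(abs(lat)<.06)&(lon>.07)&(Z<.1)
    w=(hsv[...,1]<70)&(hsv[...,2]>90)&(Z>.068)&(Z<.1)&(abs(lat)<.08)&(lon>-.12)&(lon<.13)
    t=red&(abs(lat)<.06)&(lon<.06)&(Z>.1)&(Z<.14)
    p=lambda m,v:np.percentile(v[m],[1,50,99]).round(4) if m.sum()>5 else m.sum()
    print(n,'stop lon',p(st,lon),'pan lon',p(w,lon),'lat',p(w,lat),'z',p(w,Z),'tin lon',p(t,lon),'lat',p(t,lat),'z',p(t,Z))
E
python3 chk.py
```

```text
13.4 [0.50809046 0.09785194 0.09902192] [ 1.5 -5.5  5.1] [-0.8   0.09 -0.02] [[0.9991, -0.0431, 0.0015], [-0.0431, -0.9991, -0.001], [0.0015, 0.0009, -1.0]]
top stop lon [0.0997 0.1029 0.1059] pan lon [-0.0902  0.0379  0.0968] lat [-0.072   0.0406  0.0693] z [0.0722 0.0759 0.0862] tin lon [-0.0278  0.01    0.0245] lat [-0.0124  0.0235  0.0421] z [0.1143 0.1177 0.1213]
scene stop lon 3 pan lon [-0.116  -0.0375  0.0942] lat [-0.0791 -0.0046  0.0789] z [0.0712 0.0756 0.0869] tin lon [-0.0431 -0.0291  0.0151] lat [-0.0173  0.0153  0.0464] z [0.1082 0.1163 0.1201]
```

Request:
play_rows([
  {"tx": 0,"ty": 0,"tz": -0.0003,"wx": 0,"wy": 0,"wz": 0},
  {"tx": 0,"ty": -0.0007,"tz": 0,"wx": 0,"wy": 0,"wz": 0},
  {"tx": 0,"ty": -0.0007,"tz": 0,"wx": 0,"wy": 0,"wz": 0},
  {"tx": 0,"ty": -0.0007,"tz": 0,"wx": 0,"wy": 0,"wz": 0},
  {"tx": 0,"ty": -0.0007,"tz": 0,"wx": 0,"wy": 0,"wz": 0},
  {"tx": 0,"ty": -0.0007,"tz": 0,"wx": 0,"wy": 0,"wz": 0},
  {"tx": 0,"ty": 0,"tz": 0,"wx": 0,"wy": 0,"wz": 0},
  {"tx": 0,"ty": 0,"tz": 0,"wx": 0,"wy": 0,"wz": 0},
])

```text
clock: 14.3
ee_pos: [0.5075, 0.0996, 0.0991]
eef_rot: [3.137, -0.068, -0.0]
ft_force: [-0.4, -13.8, 5.0]
width: 0.294
grasp_force: 99.7
```

Request:
play_rows([
  {"tx": 0,"ty": -0.0007,"tz": 0,"wx": 0,"wy": 0,"wz": 0},
  {"tx": 0,"ty": -0.0007,"tz": 0,"wx": 0,"wy": 0,"wz": 0},
  {"tx": 0,"ty": -0.0006,"tz": 0,"wx": 0,"wy": 0,"wz": 0},
  {"tx": 0,"ty": 0,"tz": 0,"wx": 0,"wy": 0,"wz": 0},
  {"tx": 0,"ty": 0,"tz": 0,"wx": 0,"wy": 0,"wz": 0},
  {"tx": 0,"ty": 0,"tz": 0,"wx": 0,"wy": 0,"wz": 0},
  {"tx": 0,"ty": 0,"tz": 0,"wx": 0,"wy": 0,"wz": 0},
  {"tx": 0,"ty": 0,"tz": 0,"wx": 0,"wy": 0,"wz": 0},
])

```text
clock: 15.1
ee_pos: [0.5075, 0.0996, 0.0991]
eef_rot: [3.134, -0.067, -0.001]
ft_force: [-0.9, -22.2, 6.2]
width: 0.292
grasp_force: 99.9
```

```bash
python3 chk.py
```

```text
15.1 [0.50748744 0.09959537 0.09910753] [ -0.9 -22.2   6.2] [-2.26 -0.1  -0.27] [[0.9991, -0.0427, -0.0005], [-0.0427, -0.9991, -0.007], [-0.0002, 0.007, -1.0]]
top stop lon [0.1012 0.1039 0.106 ] pan lon [-0.0877  0.0415  0.099 ] lat [-0.0721  0.041   0.0693] z [0.072  0.076  0.0877] tin lon [-0.0298  0.0128  0.0265] lat [-0.0106  0.0281  0.0425] z [0.1143 0.1177 0.121 ]
scene stop lon 0 pan lon [-0.1163 -0.0362  0.0955] lat [-0.0793 -0.0058  0.0784] z [0.071  0.0755 0.0871] tin lon [-0.0415 -0.0207  0.0179] lat [-0.0178  0.0139  0.0454] z [0.1107 0.1165 0.1206]
```

The sheet is home: zero travel while the push rose from 14 to 22 N, at the predicted position (TCP y 0.0996 against 0.0997). Easing the push off, then releasing.

Request:
play_rows([
  {"tx": 0,"ty": 0.001,"tz": 0,"wx": 0,"wy": 0,"wz": 0},
  {"tx": 0,"ty": 0.001,"tz": 0,"wx": 0,"wy": 0,"wz": 0},
  {"tx": 0,"ty": 0.001,"tz": -0.0003,"wx": 0,"wy": 0,"wz": 0},
  {"tx": 0,"ty": 0.0005,"tz": -0.0003,"wx": 0,"wy": 0,"wz": 0},
  {"tx": 0,"ty": 0,"tz": 0,"wx": 0,"wy": 0,"wz": 0},
  {"tx": 0,"ty": 0,"tz": 0,"wx": 0,"wy": 0,"wz": 0},
  {"tx": 0,"ty": 0,"tz": 0,"wx": 0,"wy": 0,"wz": 0},
  {"tx": 0,"ty": 0,"tz": 0,"wx": 0,"wy": 0,"wz": 0},
])

```text
clock: 16.0
ee_pos: [0.5075, 0.0996, 0.0991]
eef_rot: [3.14, -0.069, -0.0]
ft_force: [0.4, -7.9, 0.7]
width: 0.29
grasp_force: 99.3
```

Request:
play_rows([
  {"tx": 0,"ty": 0,"tz": 0,"wx": 0,"wy": 0,"wz": 0},
  {"tx": 0,"ty": 0,"tz": 0,"wx": 0,"wy": 0,"wz": 0},
  {"tx": 0,"ty": 0,"tz": 0,"wx": 0,"wy": 0,"wz": 0},
  {"tx": 0,"ty": 0,"tz": 0,"wx": 0,"wy": 0,"wz": 0},
  {"tx": 0,"ty": 0,"tz": 0,"wx": 0,"wy": 0,"wz": 0},
  {"tx": 0,"ty": 0,"tz": 0,"wx": 0,"wy": 0,"wz": 0},
  {"tx": 0,"ty": 0,"tz": 0,"wx": 0,"wy": 0,"wz": 0},
  {"tx": 0,"ty": 0,"tz": 0,"wx": 0,"wy": 0,"wz": 0},
], jaw=0.075, grip_force=20)

```text
clock: 16.8
ee_pos: [0.5076, 0.1004, 0.0994]
eef_rot: [3.141, -0.068, 0.0]
ft_force: [-0.2, -0.1, 0.5]
width: 0.88
grasp_force: 0.0
```

```bash
python3 chk.py
```

```text
16.8 [0.50759224 0.10044236 0.09942293] [-0.2 -0.1  0.5] [ 0.02  0.07 -0.01] [[0.9991, -0.0433, 0.0001], [-0.0433, -0.9991, -0.0], [0.0001, 0.0, -1.0]]
top stop lon [0.1009 0.104  0.1062] pan lon [-0.088   0.0413  0.099 ] lat [-0.0719  0.0404  0.0694] z [0.0724 0.0758 0.0874] tin lon [-0.0284  0.013   0.0273] lat [-0.0128  0.0248  0.0422] z [0.1145 0.1177 0.1219]
scene stop lon 0 pan lon [-0.1155 -0.0328  0.0952] lat [-0.0789 -0.0022  0.0791] z [0.0708 0.0757 0.0869] tin lon [-0.0416 -0.0201  0.0168] lat [-0.0189  0.0155  0.046 ] z [0.109  0.1166 0.1205]
```

Request:
play_rows([
  {"tx": 0,"ty": 0,"tz": -0.005,"wx": 0,"wy": 0,"wz": 0},
  {"tx": 0,"ty": 0,"tz": -0.01,"wx": 0,"wy": 0,"wz": 0},
  {"tx": 0,"ty": 0,"tz": -0.02,"wx": 0,"wy": 0,"wz": 0},
  {"tx": 0,"ty": 0,"tz": -0.025,"wx": 0,"wy": 0,"wz": 0},
  {"tx": 0,"ty": 0,"tz": -0.025,"wx": 0,"wy": 0,"wz": 0},
  {"tx": 0,"ty": 0,"tz": -0.025,"wx": 0,"wy": 0,"wz": 0},
  {"tx": 0,"ty": 0,"tz": -0.015,"wx": 0,"wy": 0,"wz": 0},
  {"tx": 0,"ty": 0,"tz": -0.005,"wx": 0,"wy": 0,"wz": 0},
])

```text
clock: 17.7
ee_pos: [0.5086, 0.1006, 0.2322]
eef_rot: [-3.14, 0.068, -0.008]
ft_force: [0.6, 1.3, -0.1]
width: 0.871
grasp_force: 0.0
```

Request:
play_rows([
  {"tx": 0,"ty": 0.01,"tz": 0,"wx": 0,"wy": 0,"wz": 0},
  {"tx": 0,"ty": 0.025,"tz": 0,"wx": 0,"wy": 0,"wz": 0},
  {"tx": 0,"ty": 0.03,"tz": 0,"wx": 0,"wy": 0,"wz": 0},
  {"tx": 0,"ty": 0.03,"tz": 0,"wx": 0,"wy": 0,"wz": 0},
  {"tx": 0,"ty": 0.03,"tz": 0,"wx": 0,"wy": 0,"wz": 0},
  {"tx": 0,"ty": 0.02,"tz": 0,"wx": 0,"wy": 0,"wz": 0},
  {"tx": 0,"ty": 0,"tz": 0,"wx": 0,"wy": 0,"wz": 0},
  {"tx": 0,"ty": 0,"tz": 0,"wx": 0,"wy": 0,"wz": 0},
])

```text
clock: 18.5
ee_pos: [0.5007, -0.0447, 0.2286]
eef_rot: [-3.14, 0.07, 0.003]
ft_force: [-0.1, 0.6, 0.2]
width: 0.877
grasp_force: 0.0
```

```bash
python3 chk.py; python3 - <<'E'
from h import *
c=np.load('k_scene.npz'); cv2.imwrite('pics/s7.png',cv2.resize(c['image'][:,:,::-1],(768,576)))
E
```

```text
18.5 [ 0.50067702 -0.04472932  0.22857982] [-0.1  0.6  0.2] [ 0.04 -0.   -0.01] [[0.999, -0.0446, -0.0018], [-0.0446, -0.999, 0.0006], [-0.0018, -0.0005, -1.0]]
top stop lon [0.1009 0.1044 0.106 ] pan lon [-0.1156 -0.0285  0.0981] lat [-0.0727 -0.0126  0.0688] z [0.0722 0.0759 0.0869] tin lon [-0.0393 -0.008   0.0253] lat [-0.0205  0.0109  0.0416] z [0.1117 0.1176 0.1209]
scene stop lon 0 pan lon [-0.1167 -0.0418  0.0957] lat [-0.0793 -0.0129  0.0775] z [0.0709 0.0755 0.0874] tin lon [-0.042  -0.0242  0.0186] lat [-0.0186  0.0141  0.0457] z [0.1088 0.1164 0.1203]
```

View pics/s7.png

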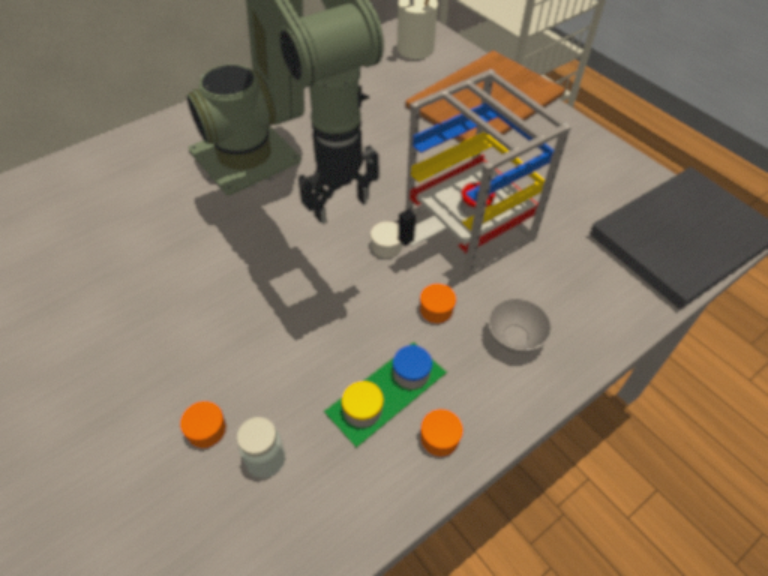

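The sheet sits on the red rails with the tin upright at (475,195). The post is free at (407,228), the gripper is clear, and the other things are where they were. Handing in.

```bash
python3 -c "
from plant import *
print(sign_off())"
```

```text
the job is handed in; nothing more can be done
None
```

The baking sheet is on the red rails, pushed home against the rear stop and let go, with the red-lid tin still standing on it; nothing else was moved, and I handed the job in at about 18.5 s (no verdict was returned).

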